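Open the spice cupboard by its paddle latch

ROBOT

A 6-joint arm with a two-finger parallel gripper is mounted at the origin on the work surface. World frame = base frame: x ahead of the robot, y to its left, z up, the work surface at z = 0. Lengths are in mm, angles in rad, forces in N, time in s.
With the tool pointing down it reaches from about 275 to 750 mm from the base axis. Payload 10.2 kg.
Tool frame: the origin (TCP) lies midway between the tips of the shut fingers; the grasp point (between the pads) lies 19 mm behind it; z points along the fingers, y is the line along which they close (so a half turn about z gives the same grasp; the last joint's range is limited). The gripper opens to 85 mm and grips with 20 to 120 N. Pads are 22 mm wide; open, the fingers measure 114 mm over their backs; the gripper's body (76 mm by 85 mm) begins 54 mm behind the grasp point. The pads swing forward as they close: fully open they stand 13 mm farther back than shut.
Start: joints at [-1.386, 0.313, 1.498, -0, 1.331, -0.223], TCP at [208.198, -481.959, 231.294] pointing down, gripper open.
Joint ranges: [-2.94, 2.94], [-0.97, 2.17], [0.19, 2.56], [-1.23, 4.37], [0.02, 3.11], [-2.88, 2.88]. Speed limits (rad/s): [2.39, 2.39, 3.01, 3.14, 3.14, 3.14].

INTERFACE

Orientations are given as a unit quaternion [w, x, y, z].
In Python, from rig import ctrl gives the robot as it stands.
- The arm moves only by the tool send_rows, never from a script. Its argument "targets" is a list of rows, each a list of 7 numbers: the closure, from -1 (fully open) to 1 (shut), so that 0 is half open, then the shift along the tool's x, y, z in m, then the turn, a rotation vector about the tool's x, y, z in rad. In form: [[claw, dx, dy, dz, ax, ay, az], ...]. A call has exactly 10 rows; each row shifts and turns the commanded pose from where the row before left it, along the tool's axes as they then stand; what a row does not reach is not made up. A row lasts 1/8 s, in which the tool goes at most 62.5 mm and 10.7 degrees, less where a joint would pass 70% of its speed; a pose out of reach is approached as far as the arm can. A call with a gripper value outside its range is refused whole. The fingers move at their own pace and stop on an object; "squeeze" is the grip in N (left out, the last holds). Time passes only in rows, so rows that do not move let the fingers close, or fill a call up. It gives the time, the measured TCP pose, the force, the opening and the grip force at its end, in the units of the state.
- ctrl.sense(): the state, without advancing time (a new reading comes with each control period).
- ctrl.capture(name): name is "scene" or "top"; returns a dict with "img" (420x560x3 uint8, red, green, blue), "camera_matrix" (3x3 intrinsics, pixels), "R" (3x3) and "t" (3): a world point X has camera coordinates R X + t. Camera axes: x right, y down, z forward; pixel columns grow to the right and rows downward; lengths in mm; the calibration is good to about 2 mm. A picture is of the moment at which its call begins. There is no depth.
- ctrl.finish_job(): hands the job in; it is judged then, once.
Trained networks look in a picture, given as the dict that the camera call returned (one of the last four; its "shot" number tells which), for a name from the list of things; names that differ only in an ending like _2 or _b are one class to them, and where a whole thing is asked for, a point or a joint stands for the part that bears it (a point fixed in the world has none). Each returns a list of dicts, best first, with "score" (0 to 1); they miss things now and then, are a little off and sometimes report something else, mostly with a low value. They report only what shows in the picture. A call takes as long as a camera call.
- ctrl.boxes_of(query, picture): "extent" ([left, top, width, height] in pixels, round what is visible of it).
- ctrl.landmark_of(query, picture): "point" ([column, row] in pixels: a listed point, or the origin of a listed thing).
The state is a dict: "time_s": time; "joints": joint angles; "dq": joint speeds; "tau": joint torques, N m; "eef_pos": TCP position; "ee_rot": TCP orientation; "force": force on the tool from outside, world axes, zero at the start; "wrist_torque": the same for the moment, N m; "grip_width": opening from 0.0 (shut) to 1.0 (fully open); "grip_force": force on a finger pad.
Only numpy, scipy, OpenCV 4.12 (cv2) and the standard library are available. Lean on these libraries where they do the work, as an engineer would, in place of code of your own. Each camera call takes 0.05 s, during which the arm holds its last target. There are 200 camera calls.

TASK

Open the small glass-doored spice cupboard: lift the steel paddle on its door gently, only until you feel it come up against its soft stop (how far that is differs each time; do not force it past, and do not tug hard while the door is still caught), and keeping it lifted swing the door clear, then on until it stands wide open, at least 65 degrees, without flinging it. Let go so that the paddle drops back and the door stays standing open, and leave the jars, turntable, dabba, lid and pestle where they are.

Things in the scene. Friction and masses are not known exactly. Their poses are not given: they have to be found in the camera images.
- cupboard: Fixed pale-wood cupboard on four thin dark steel legs, with glass top and door. Origin on the counter under its middle. Own x points from the door to the back, own y to the left as seen from the robot, z up. Shelf board 170 x 300 mm, open below (110 mm), its top at 130; cupboard above it 140 deep (x -70 to 70), 260 wide, top at 296.
- door (a joint): Angle of the glass door (rad): 0 shut, grows as it opens, stops at 1.7. Panel 14 mm thick, 226 wide, 158 high, bottom 133 mm over the counter, 0.5 kg. Hinged upright at its left (+y of the cupboard) edge; from above it turns clockwise, its free edge coming out towards the cupboard's -x. Hinge friction (0.05 N m) holds it at any angle. While caught it can move 0.02 to 0.05 rad.
- door_hinge (a point): Point on the door's upright hinge axis, 262 mm above the counter, at (-78, 112) mm in the cupboard's x, y. Turns with the door: its own -x axis is the outward face normal, and its own -y runs along the door from hinge to free edge.
- paddle (a joint): Angle of the steel paddle latch (rad): 0 at rest, hanging 0.5 rad below level; grows as its outer end is lifted; 1.3 at most. Its level pivot is parallel to the door face, 190 mm from the hinge axis towards the free edge, 4 mm outward of that axis and 262 mm above the counter (34 mm below the cupboard's top). A spring presses it down: 3 N at the grip at rest, 6 N at 1 rad.
- paddle_grip (a point): Middle of the paddle's blade, 62 mm out from its pivot. Blade 44 mm long (outwards), 30 mm wide (along the pivot), 12 mm thick; pinch it from above by its two sides, the fingers closing along the door's width. Its own y axis is along the pivot. With the tool kept upright the pads drag as the blade turns in them: with a 40 N grip, lifting then takes 8 to 13 N until the stop is met.
- pawl: The hidden pawl, fixed to the paddle behind the door; origin on the paddle's pivot. It reaches 34 mm inwards, so a load at the grip bears on catch or stop 1.8 times as hard. It lets go at a lift that differs each time, about 0.2 to 0.95 rad; some 0.06 rad later it meets a springy stop (3.3 N per mm of lift at the grip), and is past the catch once the door is 0.2 rad open.
- latch_box: Fixed steel casing inside the cupboard with the catch and the stop that the pawl meets, at a height in it that varies by 12 mm either way and cannot be seen. Origin at the paddle's pivot as it stands with the door shut. Pawl and catch must never press on each other with more than 20 N (some 10 N at the grip beyond the steady lifting load).
- dabba: Closed steel tin, 126 mm across, 94 high, loose. Origin under its middle.
- turntable: White plastic turntable, 200 mm across, 18 high, loose, carrying three jars. Origin under its middle.
- jar0: Glass jar with steel cap, 54 mm across, 78 high, on the turntable. Origin under its middle.
- jar1: As jar0.
- jar2: As jar0.
- silicone_lid: Black silicone lid, 112 mm across, 21 mm high at its knob, lying on the counter. Origin under its middle.
- pestle: Steel pestle, 145 mm long, 27 mm thick, lying on the counter along its own x. Origin under its middle.

How it is judged:
By the outcome, as a careful person would: the job done as asked, in the order asked, and still so for the second after the job is handed in, with the robot touching nothing.
It also fails if it takes over 72 s, if anything falls off the work surface, if the arm or the gripper's body presses on something with over 40 N, if the wrist force passes 120 N, or if a joint passes its speed limit or range.

## Working session

There is one attempt and no reset: what is moved stays moved. The work goes in short steps, Python scripts to look and compute and a tool call to move; the robot and the scene stay as the last step left them, time stands still between calls to the robot, and variables do not carry over. Pictures are saved under pics/ and viewed, at most 10 in all, crops included, and the job is handed in when it is done.

Besides the shell and the picture viewer there is one more tool, called after "Emit:" as name(argument=value, ...), one argument or row to a line, values as JSON. send_rows: Moves the arm, as the interface text tells. Its arguments: {"type":"object","properties":{"targets":{"type":"array"},"squeeze":{"type":"number"}},"required":["targets"]}

```bash
mkdir -p pics; cat > h.py <<'E'
import numpy as np, cv2
from rig import ctrl
from scipy.spatial.transform import Rotation as Ro
def tri(obs):
    A=[];b=[]
    for c,p in obs:
        K=np.array(c["camera_matrix"]);P=K@np.c_[np.array(c["R"]),np.array(c["t"])]
        for i in range(2):
            r=p[i]*P[2]-P[i];A.append(r[:3]);b.append(-r[3])
    return np.linalg.lstsq(np.array(A),np.array(b),rcond=None)[0]
def onz(c,p,z):
    K=np.array(c["camera_matrix"]);R=np.array(c["R"]);t=np.array(c["t"])
    d=R.T@np.linalg.inv(K)@[p[0],p[1],1];o=-R.T@t
    return o+d*(z-o[2])/d[2]
def proj(c,X):
    q=np.array(c["camera_matrix"])@(np.array(c["R"])@X+np.array(c["t"]));return q[:2]/q[2]
E
python3 - <<'E'
from h import *
np.set_printoptions(precision=1,suppress=True)
s=ctrl.capture("scene");t=ctrl.capture("top")
for c,n in((s,"s0"),(t,"t0")): cv2.imwrite(f"pics/{n}.png",c["img"][...,::-1])
H={"cupboard":0,"door_hinge":262,"paddle_grip":232,"latch_box":262,"pawl":262,"dabba":0,"turntable":0,"jar0":18,"silicone_lid":0,"pestle":0}
for n,z in H.items():
    o=[]
    for c in(s,t):
        r=ctrl.landmark_of(n,c)
        for k in r[:3 if n=="jar0" else 1]:
            print(n,round(k["score"],2),np.array(k["point"]),onz(c,k["point"],z))
        if r:o.append((c,r[0]["point"]))
    if len(o)==2 and n!="jar0":print("   tri",tri(o))
st=ctrl.sense();print(st["eef_pos"],st["ee_rot"],Ro.from_quat(np.roll(st["ee_rot"],-1)).as_matrix(),st["force"],st["time_s"])
E
```

```text
cupboard 0.67 [221.5 265.4] [767.8 -66.4   0. ]
cupboard 0.78 [292.8 162.8] [769.4 -49.8   0. ]
   tri [770.1 -55.5  14.6]
door_hinge 0.67 [268.8 212.3] [689.3  44.3 262. ]
door_hinge 0.89 [267.3 168.4] [688.5  36.8 262. ]
   tri [687.9  39.9 256.8]
paddle_grip 0.42 [224.9 164. ] [ 622.5 -141.3  232. ]
paddle_grip 0.62 [328.  193.1] [ 621.1 -144.8  232. ]
   tri [ 621.  -144.1  228.5]
dabba 0.7 [407.3 268.4] [491.5 343.    0. ]
dabba 0.72 [179.  239.8] [495.6 342.4   0. ]
   tri [494.7 342.6   5. ]
turntable 0.84 [219.2 145.2] [ 449.1 -335.3    0. ]
turntable 0.68 [374.2 253.3] [ 451.2 -331.     0. ]
   tri [ 451.8 -331.     5.4]
jar0 0.79 [375.1 238.5] [ 501.1 -331.4   18. ]
jar0 0.57 [389.2 260.8] [ 425.1 -377.8   18. ]
jar0 0.47 [360.7 258.8] [ 431.7 -280.3   18. ]
silicone_lid 0.68 [297.4 172.6] [397.5 -76.    0. ]
silicone_lid 0.63 [298.5 270.1] [393.1 -68.9   0. ]
   tri [395.5 -73.1  -0.6]
pestle 0.67 [238.1 144. ] [ 411.7 -290.1    0. ]
pestle 0.57 [235.2 251.8] [455.  148.7   0. ]
   tri [552.5   7.2 372.7]
[ 208.2 -482.   231.3] [-0.   1.   0.2 -0. ] [[ 0.9  0.4 -0. ]
 [ 0.4 -0.9  0. ]
 [-0.  -0.  -1. ]] [-0.2  0.1 -0.2] 1.1
```

View pics/s0.png

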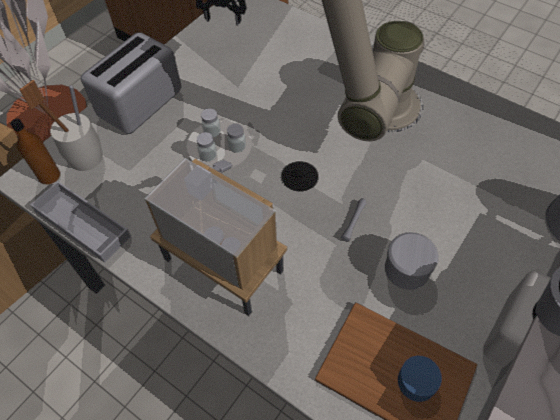

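View pics/t0.png

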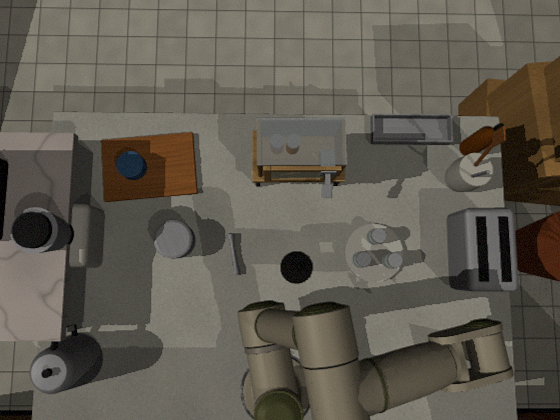

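Scene: the paddle is at about (224,165), with the door facing the robot. Top: the paddle is at (327,187) and the cupboard's top rectangle spans roughly (257–346, 118–165). I'll fit the cupboard pose jointly and overlay it.

```bash
cat >> h.py <<'E'
def c2w(p,X):
    c,s=np.cos(p[2]),np.sin(p[2]);return np.array([p[0]+c*X[0]-s*X[1],p[1]+s*X[0]+c*X[1],X[2]])
E
python3 - <<'E'
from h import *
from scipy.optimize import least_squares
np.set_printoptions(precision=3,suppress=True)
s=ctrl.capture("scene");t=ctrl.capture("top")
M={"door_hinge":[-78,112,262],"paddle_grip":[-82-62*np.cos(.5),-78,262-62*np.sin(.5)],"cupboard":[0,0,0]}
O=[]
for n,X in M.items():
    for c in(s,t):
        r=ctrl.landmark_of(n,c)
        if r:O.append((c,r[0]["point"],X,.4 if n=="cupboard" else 1))
f=lambda q:np.concatenate([w*(proj(c,c2w([q[0],q[1],q[2]/100],X))-p) for c,p,X,w in O])
r=least_squares(f,[769,-60,0],loss="soft_l1");p=r.x.copy();p[2]/=100;print(p,r.fun)
ims=[]
for c,(x0,y0) in((t,(240,105)),(s,(140,140))):
    im=cv2.resize(c["img"][y0:y0+115,x0:x0+150,::-1],None,fx=5,fy=5,interpolation=cv2.INTER_CUBIC)[:,:]
    L=lambda X:tuple(int(v) for v in (proj(c,c2w(p,X))-[x0,y0]+.5)*5)
    b=[(-70,130),(-70,-130),(70,-130),(70,130)]
    for i in range(4):
        cv2.line(im,L([*b[i],296]),L([*b[(i+1)%4],296]),(0,0,255),1)
    d=[(-80,112,133),(-80,112,291),(-80,-114,291),(-80,-114,133)]
    for i in range(4): cv2.line(im,L(d[i]),L(d[(i+1)%4]),(0,255,0),1)
    for X in M.values(): cv2.circle(im,L(X),4,(255,0,255),-1)
    ims.append(im)
cv2.imwrite("pics/o1.png",cv2.resize(np.vstack(ims),(390,600),interpolation=cv2.INTER_AREA))
cv2.imwrite("pics/o1t.png",ims[0])
E
```

```text
[764.628 -65.559  -0.004] [ 0.055  1.662  4.214  2.045  6.478 16.342  2.769 -0.354  0.321  0.042
  1.262  0.417]
```

View pics/o1t.png

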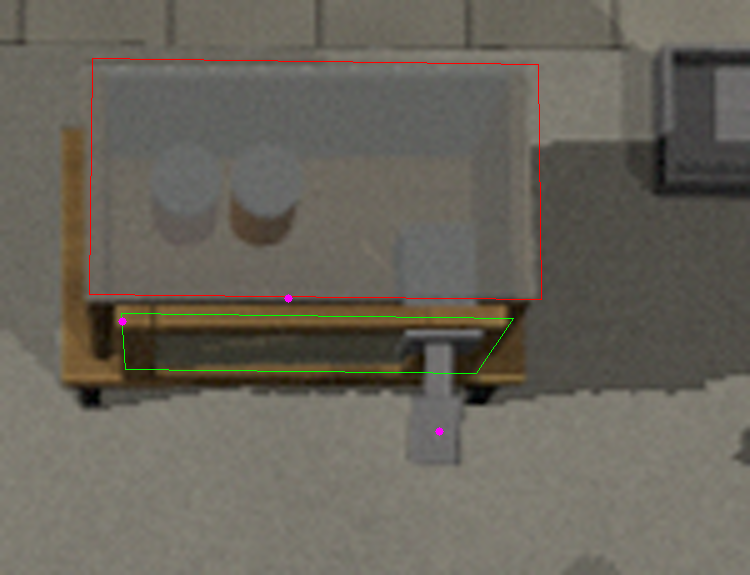

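The top overlay fits to about 1 px: the blade centre is at (434,430) in the crop, against 439 modelled. Now the scene overlay.

View pics/o1.png

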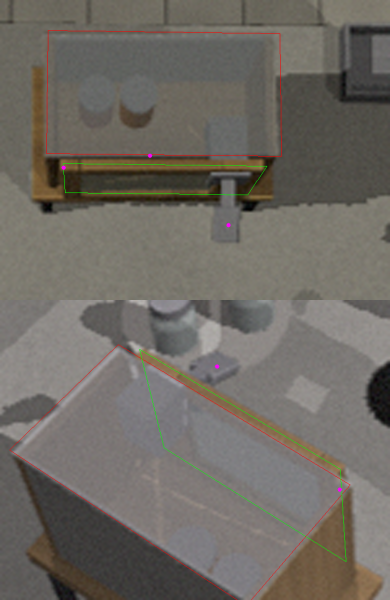

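Emit:
send_rows(
  targets=[
    [-1,0,0,-0.008,0,0,-0.18],
    [-1,0,0,-0.008,0,0,-0.18],
    [-1,0,0,-0.008,0,0,-0.18],
    [-1,0,0,-0.008,0,0,-0.18],
    [-1,0,0,-0.008,0,0,-0.18],
    [-1,0,0,-0.008,0,0,-0.18],
    [-1,0,0,-0.008,0,0,-0.18],
    [-1,0,0,-0.008,0,0,-0.18],
    [-1,0,0,-0.008,0,0,-0.18],
    [-1,0,0,-0.008,0,0,-0.18],
  ],
)

```text
time_s: 2.75
eef_pos: [208.2, -481.9, 311.6]
ee_rot: [-0.0, 0.447, 0.894, 0.0]
force: [0.4, -0.3, 0.4]
grip_width: 0.998
grip_force: 0.0
```

```bash
cat >> h.py <<'E'
def st():
    s=ctrl.sense();R=Ro.from_quat(np.roll(s["ee_rot"],-1)).as_matrix()
    print("t",s["time_s"],"pos",np.round(s["eef_pos"],1),"yaw",round(np.arctan2(R[1,0],R[0,0]),4),"F",np.round(s["force"],1),"Tq",np.round(s["wrist_torque"],2),"gw",round(s["grip_width"],3),"gf",s["grip_force"],"j",np.round(s["joints"],2),"tilt",np.round(R[:,2],3))
    return s,R
def to(X,yaw=None):
    s,R=st();d=R.T@(np.array(X)-s["eef_pos"]);print("tool shift mm",np.round(d,1))
E
python3 -c "
from h import *
to([600,-142,300])"
```

```text
t 2.75 pos [ 208.2 -481.9  311.6] yaw 2.2137 F [ 0.4 -0.3  0.4] Tq [-0.01  0.01 -0.  ] gw 0.998 gf 0.0 j [-1.39  0.27  1.35  0.    1.52 -2.03] tilt [-0.  0. -1.]
tool shift mm [ 37.2 517.4  11.6]
```

Emit:
send_rows(
  targets=[
    [-1,0.004,0.0575,0,0,0,0],
    [-1,0.004,0.0575,0,0,0,0],
    [-1,0.004,0.0575,0,0,0,0],
    [-1,0.004,0.0575,0,0,0,0],
    [-1,0.004,0.0575,0,0,0,0],
    [-1,0.004,0.0575,0,0,0,0],
    [-1,0.004,0.0575,0,0,0,0],
    [-1,0.004,0.0575,0,0,0,0],
    [-1,0.004,0.0575,0,0,0,0],
    [-1,0,0,0,0,0,-0.18],
  ],
)

```text
time_s: 4.0
eef_pos: [604.7, -142.3, 310.1]
ee_rot: [-0.001, 0.364, 0.931, 0.0]
force: [0.5, 0.2, -0.6]
grip_width: 1.0
grip_force: 0.0
```

Emit:
send_rows(
  targets=[
    [-1,0,0,0,0,0,-0.149],
    [-1,0,0,0,0,0,-0.149],
    [-1,0,0,0,0,0,-0.149],
    [-1,0,0,0,0,0,-0.149],
    [-1,0,0,0,0,0,-0.149],
    [-1,0,0,0,0,0,0],
    [-1,0,0,0,0,0,0],
    [-1,0,0,0,0,0,0],
    [-1,0,0,0,0,0,0],
    [-1,0,0,0,0,0,0],
  ],
)

```text
time_s: 5.25
eef_pos: [602.8, -145.2, 311.3]
ee_rot: [-0.0, 0.005, 1.0, 0.0]
force: [0.8, -0.3, 0.1]
grip_width: 0.999
grip_force: 0.0
```

```bash
python3 - <<'E'
from h import *
to([629,-142,300])
for n in("scene","top"):
    c=ctrl.capture(n)
    for k in ctrl.landmark_of("paddle_grip",c)[:2]: print(n,round(k["score"],2),k["point"],onz(c,k["point"],232))
    x0,y0=(170,110) if n=="scene" else (270,140)
    cv2.imwrite(f"pics/a_{n}.png",cv2.resize(c["img"][y0:y0+90,x0:x0+120,::-1],None,fx=5,fy=5,interpolation=cv2.INTER_CUBIC))
    x=ctrl.sense()["eef_pos"]; print("tcp px",(proj(c,np.array(x))-[x0,y0])*5)
E
```

```text
t 5.25 pos [ 602.8 -145.2  311.3] yaw 3.1324 F [ 0.8 -0.3  0.1] Tq [-0.01 -0.02 -0.01] gw 0.999 gf 0.0 j [-0.43  0.5   1.02  0.    1.62 -1.99] tilt [-0.  0. -1.]
tool shift mm [-26.2   3.4  11.3]
scene 0.47 [223.4, 163.3] [ 622.89307845 -145.70117722  232.        ]
tcp px [276.65398821 136.79776556]
tcp px [308.10850958 273.53497437]
```

Emit:
send_rows(
  targets=[
    [-1,-0.006,0.0005,0,0,0,-0.007],
    [-1,-0.006,0.0005,0,0,0,0],
    [-1,-0.006,0.0005,0.005,0,0,0],
    [-1,-0.006,0.0005,0.012,0,0,0],
    [-1,0,0,0.02,0,0,0],
    [-1,0,0,0.02,0,0,0],
    [-1,0,0,0.02,0,0,0],
    [-1,0,0,0.014,0,0,0],
    [-1,0,0,0.01,0,0,0],
    [-1,0,0,0,0,0,0],
  ],
)

```text
time_s: 6.7
eef_pos: [626.7, -143.3, 209.7]
ee_rot: [-0.0, 0.001, 1.0, 0.0]
force: [0.0, -1.5, -0.1]
grip_width: 0.997
grip_force: 0.0
```

```bash
python3 - <<'E'
from h import *
st()
ims=[]
for n in("scene","top"):
    c=ctrl.capture(n)
    x0,y0=(180,130) if n=="scene" else (280,150)
    im=cv2.resize(c["img"][y0:y0+70,x0:x0+90,::-1],None,fx=4.4,fy=5.5,interpolation=cv2.INTER_CUBIC)
    ims.append(im)
    x=np.array(ctrl.sense()["eef_pos"]); print("tcp px",(proj(c,x)-[x0,y0])*[4.4,5.5],"grasp",(proj(c,x+[0,0,22])-[x0,y0])*[4.4,5.5])
cv2.imwrite("pics/b.png",np.hstack(ims))
E
```

```text
t 6.7 pos [ 626.7 -143.3  209.7] yaw 3.1398 F [ 0.  -1.5 -0.1] Tq [-0.01  0.03  0.05] gw 0.997 gf 0.0 j [-0.41  0.59  1.13 -0.    1.42 -1.98] tilt [-0.001  0.    -1.   ]
tcp px [193.75804167 220.25335291] grasp [189.62895227 190.71610279]
tcp px [205.37228638 232.94532675] grasp [209.18309442 225.97827687]
```

View pics/b.png

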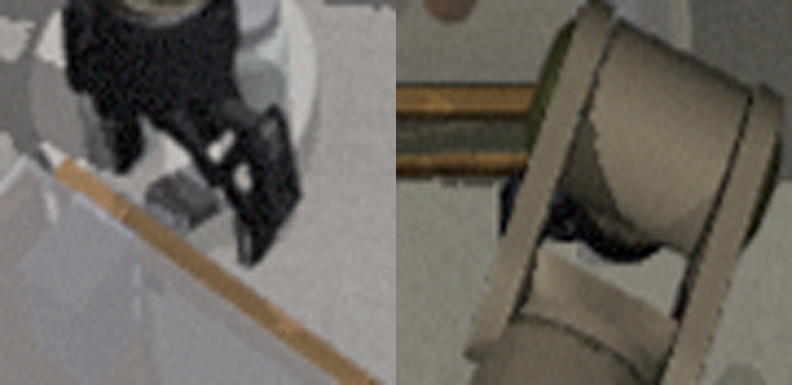

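The blade, at about (180,195) in the scene crop, sits between the fingers. Closing gently.

Emit:
send_rows(
  targets=[
    [0,0,0,0,0,0,0],
    [0,0,0,0,0,0,0],
    [0.3,0,0,0,0,0,0],
    [0.3,0,0,0,0,0,0],
    [1,0,0,0,0,0,0],
    [1,0,0,0,0,0,0],
    [1,0,0,0,0,0,0],
    [1,0,0,0,0,0,0],
    [1,0,0,0,0,0,0],
    [1,0,0,0,0,0,0],
  ],
  squeeze=20,
)

```text
time_s: 8.05
eef_pos: [626.8, -143.3, 210.4]
ee_rot: [0.0, 0.001, 1.0, -0.0]
force: [-1.7, 1.7, 2.4]
grip_width: 0.348
grip_force: 21.0
```

```bash
python3 -c "
from h import *
st()"
```

```text
t 8.05 pos [ 626.8 -143.3  210.4] yaw 3.1398 F [-1.7  1.7  2.4] Tq [-0.    0.13  0.26] gw 0.348 gf 20.97094237804413 j [-0.41  0.59  1.13  0.    1.42 -1.98] tilt [ 0. -0. -1.]
```

Emit:
send_rows(
  targets=[
    [1,0,0,0,0,0,0],
    [1,0.0008,0,-0.0012,0,0,0],
    [1,0.0008,0,-0.0014,0,0,0],
    [1,0.0007,0,-0.0014,0,0,0],
    [1,0.0007,0,-0.0014,0,0,0],
    [1,0.0006,0,-0.0014,0,0,0],
    [1,0.0006,0,-0.0015,0,0,0],
    [1,0.0005,0,-0.0015,0,0,0],
    [1,0.0004,0,-0.0016,0,0,0],
    [1,0,0,0,0,0,0],
  ],
  squeeze=40,
)

```text
time_s: 9.3
eef_pos: [621.8, -143.2, 222.0]
ee_rot: [0.0, 0.001, 1.0, 0.0]
force: [0.2, 4.4, -8.7]
grip_width: 0.346
grip_force: 40.4
```

```bash
python3 -c "
from h import *
st()"
```

```text
t 9.3 pos [ 621.8 -143.2  222. ] yaw 3.14 F [ 0.2  4.4 -8.7] Tq [0.66 0.32 0.23] gw 0.346 gf 40.360246896743774 j [-0.41  0.57  1.13  0.    1.43 -1.98] tilt [ 0.  0. -1.]
```

Emit:
send_rows(
  targets=[
    [1,0.0002,0.0005,-0.0004,0,0,0],
    [1,0.0002,0.0005,-0.0004,0,0,0],
    [1,0.0001,0,-0.0004,0,0,0],
    [1,0.0001,0,-0.0004,0,0,0],
    [1,0.0001,0,-0.0004,0,0,0],
    [1,0.0001,0,-0.0004,0,0,0],
    [1,0,0,0,0,0,0],
    [1,0,0,0,0,0,0],
    [1,0,0,0,0,0,0],
    [1,0,0,0,0,0,0],
  ],
)

```text
time_s: 10.55
eef_pos: [620.8, -142.8, 224.1]
ee_rot: [-0.0, 0.001, 1.0, -0.0]
force: [-2.0, -4.4, -11.2]
grip_width: 0.341
grip_force: 40.3
```

Emit:
send_rows(
  targets=[
    [1,0.0001,-0.0004,-0.0002,0,0,0],
    [1,0.0001,0,-0.0002,0,0,0],
    [1,0.0001,0,-0.0002,0,0,0],
    [1,0.0001,0,-0.0002,0,0,0],
    [1,0,0,-0.0002,0,0,0],
    [1,0,0,-0.0002,0,0,0],
    [1,0,0,0,0,0,0],
    [1,0,0,0,0,0,0],
    [1,0,0,0,0,0,0],
    [1,0,0,0,0,0,0],
  ],
)

```text
time_s: 11.8
eef_pos: [620.4, -142.8, 225.2]
ee_rot: [-0.0, 0.001, 1.0, -0.0]
force: [-1.9, -4.8, -10.5]
grip_width: 0.343
grip_force: 40.3
```

Emit:
send_rows(
  targets=[
    [1,0.0001,-0.0002,-0.0004,0,0,0],
    [1,0.0001,-0.0001,-0.0004,0,0,0],
    [1,0.0001,0,-0.0004,0,0,0],
    [1,0.0001,0,-0.0004,0,0,0],
    [1,0.0001,0,-0.0004,0,0,0],
    [1,0,0,-0.0004,0,0,0],
    [1,0,0,0,0,0,0],
    [1,0,0,0,0,0,0],
    [1,0,0,0,0,0,0],
    [1,0,0,0,0,0,0],
  ],
)

```text
time_s: 13.05
eef_pos: [620.0, -142.9, 227.7]
ee_rot: [0.0, 0.001, 1.0, 0.0]
force: [-2.9, -1.0, -9.6]
grip_width: 0.34
grip_force: 40.4
```

Emit:
send_rows(
  targets=[
    [1,0.0001,0,-0.0003,0,0,0],
    [1,0.0001,0,-0.0003,0,0,0],
    [1,0.0001,0,-0.0003,0,0,0],
    [1,0.0001,0,-0.0003,0,0,0],
    [1,0.0001,0,-0.0003,0,0,0],
    [1,0,0,-0.0003,0,0,0],
    [1,0,0,-0.0003,0,0,0],
    [1,0,0,-0.0003,0,0,0],
    [1,0,0,0,0,0,0],
    [1,0,0,0,0,0,0],
  ],
)

```text
time_s: 14.3
eef_pos: [619.5, -142.9, 230.1]
ee_rot: [-0.0, 0.001, 1.0, 0.0]
force: [-0.7, 2.1, -10.4]
grip_width: 0.339
grip_force: 40.3
```

Emit:
send_rows(
  targets=[
    [1,0.0001,0,-0.0003,0,0,0],
    [1,0.0001,0,-0.0003,0,0,0],
    [1,0.0001,0,-0.0003,0,0,0],
    [1,0,0,-0.0003,0,0,0],
    [1,0,0,-0.0003,0,0,0],
    [1,0,0,-0.0003,0,0,0],
    [1,0,0,-0.0003,0,0,0],
    [1,0,0,-0.0003,0,0,0],
    [1,0,0,0,0,0,0],
    [1,0,0,0,0,0,0],
  ],
)

```text
time_s: 15.55
eef_pos: [619.1, -142.9, 232.3]
ee_rot: [-0.0, 0.001, 1.0, 0.0]
force: [-0.7, 2.6, -12.6]
grip_width: 0.345
grip_force: 40.3
```

Emit:
send_rows(
  targets=[
    [1,0,0,-0.0002,0,0,0],
    [1,0,0,-0.0002,0,0,0],
    [1,0,0,-0.0002,0,0,0],
    [1,0,0,-0.0002,0,0,0],
    [1,0,0,-0.0002,0,0,0],
    [1,0,0,-0.0002,0,0,0],
    [1,0,0,0,0,0,0],
    [1,0,0,0,0,0,0],
    [1,0,0,0,0,0,0],
    [1,0,0,0,0,0,0],
  ],
)

```text
time_s: 16.8
eef_pos: [619.1, -143.0, 233.6]
ee_rot: [-0.0, 0.001, 1.0, 0.0]
force: [-3.9, 2.4, -14.4]
grip_width: 0.342
grip_force: 40.5
```

Emit:
send_rows(
  targets=[
    [1,0,0,-0.0002,0,0,0],
    [1,0,0,-0.0002,0,0,0],
    [1,0,0,-0.0002,0,0,0],
    [1,0,0,0,0,0,0],
    [1,0,0,0,0,0,0],
    [1,0,0,0,0,0,0],
    [1,0,0,0,0,0,0],
    [1,0,0,0,0,0,0],
    [1,0,0,0,0,0,0],
    [1,0,0,0,0,0,0],
  ],
)

```text
time_s: 18.05
eef_pos: [619.1, -143.0, 234.3]
ee_rot: [-0.0, 0.001, 1.0, -0.0]
force: [-4.1, 1.7, -14.2]
grip_width: 0.341
grip_force: 40.6
```

Emit:
send_rows(
  targets=[
    [1,0.0002,0,-0.0002,0,0,0],
    [1,0.0001,0,-0.0002,0,0,0],
    [1,0.0001,0,-0.0002,0,0,0],
    [1,0,0,-0.0002,0,0,0],
    [1,0,0,0,0,0,0],
    [1,0,0,0,0,0,0],
    [1,0,0,0,0,0,0],
    [1,0,0,0,0,0,0],
    [1,0,0,0,0,0,0],
    [1,0,0,0,0,0,0],
  ],
)

```text
time_s: 19.3
eef_pos: [618.9, -143.0, 235.1]
ee_rot: [0.0, 0.001, 1.0, 0.0]
force: [0.5, 2.8, -15.2]
grip_width: 0.338
grip_force: 40.7
```

Emit:
send_rows(
  targets=[
    [1,0,0,-0.0002,0,0,0],
    [1,0,0,-0.0002,0,0,0],
    [1,0,0,-0.0002,0,0,0],
    [1,0,0,0,0,0,0],
    [1,0,0,0,0,0,0],
    [1,0,0,0,0,0,0],
    [1,0,0,0,0,0,0],
    [1,0,0,0,0,0,0],
    [1,0,0,0,0,0,0],
    [1,0,0,0,0,0,0],
  ],
)

```text
time_s: 20.55
eef_pos: [618.8, -143.0, 235.7]
ee_rot: [-0.0, 0.001, 1.0, 0.0]
force: [1.4, 3.5, -16.8]
grip_width: 0.344
grip_force: 40.7
```

```bash
python3 - <<'E'
from h import *
st();c=ctrl.capture("scene")
for _ in range(3):
    s=ctrl.capture("top");print(np.round(ctrl.sense()["force"],2))
x0,y0=190,140
cv2.imwrite("pics/d.png",cv2.resize(c["img"][y0:y0+50,x0:x0+66,::-1],None,fx=10,fy=10,interpolation=cv2.INTER_CUBIC))
E
```

```text
t 20.55 pos [ 618.8 -143.   235.7] yaw 3.1399 F [  1.4   3.5 -16.8] Tq [0.52 0.22 0.17] gw 0.344 gf 40.71700930595398 j [-0.41  0.56  1.12  0.    1.46 -1.98] tilt [-0.  0. -1.]
[  1.88   4.83 -17.59]
[  0.86   2.84 -17.25]
[  1.78   2.46 -16.93]
```

Emit:
send_rows(
  targets=[
    [1,0,0,0.0003,0,0,0],
    [1,0.0019,0.0007,0,0,0,0.01],
    [1,0.0019,0.0007,0,0,0,0.01],
    [1,0.0019,0.0007,0,0,0,0.01],
    [1,0,0,0,0,0,0],
    [1,0,0,0,0,0,0],
    [1,0,0,0,0,0,0],
    [1,0,0,0,0,0,0],
    [1,0,0,0,0,0,0],
    [1,0,0,0,0,0,0],
  ],
)

```text
time_s: 22.0
eef_pos: [613.8, -141.1, 236.0]
ee_rot: [0.001, 0.016, 1.0, -0.001]
force: [5.3, 2.9, -16.3]
grip_width: 0.341
grip_force: 40.9
```

Emit:
send_rows(
  targets=[
    [1,0.001,0.0004,0,0,0,0.005],
    [1,0,0,0,0,0,0],
    [1,0,0,0,0,0,0],
    [1,0,0,0,0,0,0],
    [1,0,0,0,0,0,0],
    [1,0,0,0,0,0,0],
    [1,0,0,0,0,0,0],
    [1,0,0,0,0,0,0],
    [1,0,0,0,0,0,0],
    [1,0,0,0,0,0,0],
  ],
)

```text
time_s: 23.25
eef_pos: [613.0, -140.8, 236.0]
ee_rot: [0.002, 0.018, 1.0, -0.001]
force: [5.5, 2.2, -16.1]
grip_width: 0.344
grip_force: 40.9
```

Emit:
send_rows(
  targets=[
    [1,0.0019,0.0007,0,0,0,0.01],
    [1,0.0019,0.0007,0,0,0,0.01],
    [1,0,0,0,0,0,0],
    [1,0,0,0,0,0,0],
    [1,0,0,0,0,0,0],
    [1,0,0,0,0,0,0],
    [1,0,0,0,0,0,0],
    [1,0,0,0,0,0,0],
    [1,0,0,0,0,0,0],
    [1,0,0,0,0,0,0],
  ],
)

```text
time_s: 24.5
eef_pos: [609.1, -139.3, 236.0]
ee_rot: [0.001, 0.029, 1.0, -0.001]
force: [5.5, 1.1, -16.7]
grip_width: 0.34
grip_force: 40.9
```

```bash
python3 -c "
from h import *
st()"
```

```text
t 24.5 pos [ 609.1 -139.3  236. ] yaw 3.0845 F [  5.5   1.1 -16.7] Tq [ 0.12 -0.39  0.19] gw 0.34 gf 40.882195830345154 j [-0.41  0.53  1.16 -0.    1.44 -1.93] tilt [ 0.003 -0.001 -1.   ]
```

The force stays steady after 10 mm of travel, so the door has come free. I'll keep swinging it.

Emit:
send_rows(
  targets=[
    [1,0.0019,0.0007,0,0,0,0.01],
    [1,0.0028,0.001,0,0,0,0.015],
    [1,0.0038,0.0014,0,0,0,0.02],
    [1,0.0038,0.0014,0,0,0,0.02],
    [1,0.0038,0.0014,0,0,0,0.02],
    [1,0.0038,0.0014,0,0,0,0.02],
    [1,0.0038,0.0014,0,0,0,0.02],
    [1,0.0038,0.0014,0,0,0,0.02],
    [1,0.0028,0.001,0,0,0,0.015],
    [1,0.0019,0.0007,0,0,0,0.01],
  ],
)

```text
time_s: 25.75
eef_pos: [577.9, -123.5, 235.9]
ee_rot: [0.0, 0.114, 0.993, -0.001]
force: [-1.7, -5.0, -7.2]
grip_width: 0.341
grip_force: 41.7
```

```bash
python3 -c "
from h import *
s,R=st();print('tool F',np.round(R.T@s['force'],1), 'ang from hinge',np.hypot(*(np.array(s['eef_pos'])[:2]-[687,47])))"
```

```text
t 25.75 pos [ 577.9 -123.5  235.9] yaw 2.9133 F [-1.7 -5.  -7.2] Tq [-0.95  0.46 -0.21] gw 0.341 gf 41.72439157962799 j [-0.41  0.46  1.28 -0.    1.4  -1.75] tilt [ 0.001 -0.002 -1.   ]
tool F [ 0.5 -5.2  7.2] ang from hinge 202.42697719463033
```

Emit:
send_rows(
  targets=[
    [1,0.0038,0.0013,0,0,0,0.02],
    [1,0.0057,0.0021,0,0,0,0.03],
    [1,0.0057,0.0021,0,0,0,0.03],
    [1,0.0057,0.0021,0,0,0,0.03],
    [1,0.0057,0.0021,0,0,0,0.03],
    [1,0.0057,0.0021,0,0,0,0.03],
    [1,0.0057,0.0021,0,0,0,0.03],
    [1,0.0057,0.0021,0,0,0,0.03],
    [1,0.0057,0.0021,0,0,0,0.03],
    [1,0.0038,0.0014,0,0,0,0.02],
  ],
)

```text
time_s: 27.0
eef_pos: [534.3, -87.1, 235.8]
ee_rot: [-0.0, 0.252, 0.968, -0.001]
force: [-4.8, -8.0, -7.3]
grip_width: 0.341
grip_force: 41.7
```

```bash
python3 -c "
from h import *
s,R=st();print('tool F',np.round(R.T@s['force'],1), 'ang from hinge',np.hypot(*(np.array(s['eef_pos'])[:2]-[687,47])))"
```

```text
t 27.0 pos [534.3 -87.1 235.8] yaw 2.6324 F [-4.8 -8.  -7.3] Tq [-1.19  0.92 -0.46] gw 0.341 gf 41.74329400062561 j [-0.38  0.35  1.44 -0.    1.36 -1.44] tilt [-0.001 -0.002 -1.   ]
tool F [ 0.3 -9.3  7.3] ang from hinge 203.2076096528009
```

Emit:
send_rows(
  targets=[
    [1,0.0038,0.001,0,0,0,0.02],
    [1,0.0057,0.0018,0,0,0,0.03],
    [1,0.0057,0.0019,0,0,0,0.03],
    [1,0.0057,0.002,0,0,0,0.03],
    [1,0.0057,0.002,0,0,0,0.03],
    [1,0.0057,0.002,0,0,0,0.03],
    [1,0.0057,0.002,0,0,0,0.03],
    [1,0.0057,0.0021,0,0,0,0.03],
    [1,0.0057,0.0021,0,0,0,0.03],
    [1,0.0038,0.0014,0,0,0,0.02],
  ],
)

```text
time_s: 28.25
eef_pos: [502.7, -40.3, 235.8]
ee_rot: [0.0, 0.384, 0.923, -0.0]
force: [-3.6, -3.8, -7.4]
grip_width: 0.341
grip_force: 41.8
```

```bash
python3 -c "
from h import *
s,R=st();print('tool F',np.round(R.T@s['force'],1), 'ang from hinge',np.hypot(*(np.array(s['eef_pos'])[:2]-[687,47])))"
```

```text
t 28.25 pos [502.7 -40.3 235.8] yaw 2.3527 F [-3.6 -3.8 -7.4] Tq [-0.67  0.76 -0.54] gw 0.341 gf 41.79219603538513 j [-0.31  0.26  1.55 -0.    1.33 -1.09] tilt [-0.    -0.001 -1.   ]
tool F [-0.2 -5.2  7.4] ang from hinge 203.94082894825115
```

Emit:
send_rows(
  targets=[
    [1,0.0038,0.0012,0,0,0,0.02],
    [1,0.0057,0.0019,0,0,0,0.03],
    [1,0.0057,0.002,0,0,0,0.03],
    [1,0.0057,0.002,0,0,0,0.03],
    [1,0.0057,0.002,0,0,0,0.03],
    [1,0.0057,0.002,0,0,0,0.03],
    [1,0.0057,0.002,0,0,0,0.03],
    [1,0.0057,0.002,0,0,0,0.03],
    [1,0.0057,0.0021,0,0,0,0.03],
    [1,0.0038,0.0014,0,0,0,0.02],
  ],
)

```text
time_s: 29.5
eef_pos: [485.4, 13.3, 235.8]
ee_rot: [0.0, 0.509, 0.861, 0.0]
force: [-2.1, -3.2, -6.9]
grip_width: 0.338
grip_force: 41.8
```

Emit:
send_rows(
  targets=[
    [1,0.0038,0.0012,0,0,0,0.02],
    [1,0.0057,0.002,0,0,0,0.03],
    [1,0.0057,0.002,0,0,0,0.03],
    [1,0.0057,0.002,0,0,0,0.03],
    [1,0.0057,0.002,0,0,0,0.03],
    [1,0.0057,0.002,0,0,0,0.03],
    [1,0.0038,0.0014,0,0,0,0.02],
    [1,0.0019,0.0007,0,0,0,0.01],
    [1,0,0,0,0,0,0],
    [1,0,0,0,0,0,0],
  ],
)

```text
time_s: 30.75
eef_pos: [482.4, 52.9, 235.6]
ee_rot: [0.0, 0.592, 0.806, 0.0]
force: [3.3, -1.8, -4.9]
grip_width: 0.34
grip_force: 42.0
```

```bash
python3 -c "
from h import *
s,R=st();print('tool F',np.round(R.T@s['force'],1))"
```

```text
t 30.75 pos [482.4  52.9 235.6] yaw 1.8749 F [ 3.3 -1.8 -4.9] Tq [-0.28 -0.31 -0.4 ] gw 0.34 gf 41.978334188461304 j [-0.13  0.22  1.61  0.    1.31 -0.44] tilt [ 0.001  0.    -1.   ]
tool F [-2.7  2.6  4.9]
```

Emit:
send_rows(
  targets=[
    [0.2,0,0,0,0,0,0],
    [0,0,0,0,0,0,0],
    [-0.5,0,0,0,0,0,0],
    [-0.5,0,0,0,0,0,0],
    [-1,0,0,0,0,0,0],
    [-1,0,0,0,0,0,0],
    [-1,0,0,0,0,0,0],
    [-1,0,0,0,0,0,0],
    [-1,0,0,0,0,0,0],
    [-1,0,0,0,0,0,0],
  ],
  squeeze=20,
)

```text
time_s: 32.0
eef_pos: [482.2, 53.0, 235.4]
ee_rot: [-0.0, 0.592, 0.806, 0.0]
force: [0.1, -0.8, -0.0]
grip_width: 0.997
grip_force: 0.0
```

Emit:
send_rows(
  targets=[
    [-1,0,0,-0.005,0,0,0],
    [-1,0,0,-0.01,0,0,0],
    [-1,0,0,-0.015,0,0,0],
    [-1,0,0,-0.02,0,0,0],
    [-1,0,0,-0.02,0,0,0],
    [-1,0,0,-0.02,0,0,0],
    [-1,0,0,-0.02,0,0,0],
    [-1,0.02,0,-0.01,0,0,0],
    [-1,0.04,0,0,0,0,0],
    [-1,0.04,0,0,0,0,0],
  ],
)

```text
time_s: 33.25
eef_pos: [451.8, 149.3, 356.6]
ee_rot: [0.0, 0.592, 0.806, 0.0]
force: [-0.4, -0.1, 0.7]
grip_width: 0.998
grip_force: 0.0
```

Emit:
send_rows(
  targets=[
    [-1,0.04,0,0,0,0,0],
    [-1,0.04,0,0,0,0,0],
    [-1,0.03,0,0,0,0,0],
    [-1,0.02,0,0,0,0,0],
    [-1,0,0,0,0,0,0],
    [-1,0,0,0,0,0,0],
    [-1,0,0,0,0,0,0],
    [-1,0,0,0,0,0,0],
    [-1,0,0,0,0,0,0],
    [-1,0,0,0,0,0,0],
  ],
)

```text
time_s: 34.5
eef_pos: [413.3, 272.3, 355.4]
ee_rot: [-0.0, 0.592, 0.806, -0.0]
force: [0.6, -0.8, -0.2]
grip_width: 1.001
grip_force: 0.0
```

```bash
python3 - <<'E'
from h import *
st()
c=ctrl.capture("scene");cv2.imwrite("pics/e.png",c["img"][...,::-1])
for n in("scene","top"):
    c=ctrl.capture(n)
    for k in ctrl.landmark_of("paddle_grip",c)[:1]: print(n,round(k["score"],2),k["point"],onz(c,k["point"],232))
E
```

```text
t 34.5 pos [413.3 272.3 355.4] yaw 1.8746 F [ 0.6 -0.8 -0.2] Tq [ 0.03 -0.03 -0.03] gw 1.001 gf 0.0 j [0.35 0.19 1.34 0.   1.61 0.04] tilt [-0.  0. -1.]
scene 0.76 [317.9, 162.6] [487.04070403  45.20575937 232.        ]
top 0.61 [296.0, 267.1] [401.02435672 -48.50315373 232.        ]
```

View pics/e.png

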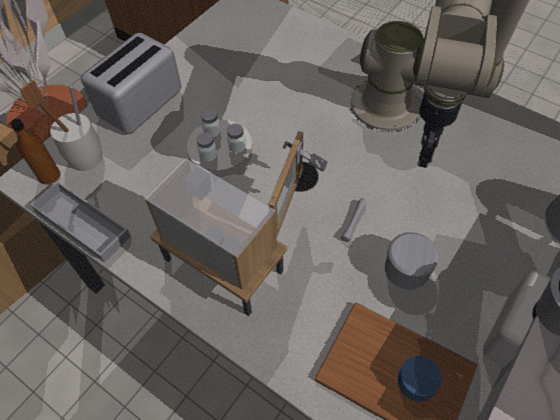

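The door stands open, with its free edge at about (300,137). The paddle has dropped at (310,158), the other objects haven't moved, and the arm is clear.

```bash
python3 -c "
from h import *
print(ctrl.finish_job())"
```

```text
the job is handed in; nothing more can be done
None
```

I lifted the paddle to its soft stop, swung the door to about 72°, and let go; it stays open with the paddle back down, nothing else looks moved in the last picture, and the job was handed in at about 35 s.

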